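# Turn a loaded filter cassette face down into the X-ray analyser

## Task

Get the filter cassette ready to be measured: swing the analyser's lid up past its balance point so that it stays open by itself, turn the cassette over so that its brown filter faces down onto the window, and lay it flat on the deck between the locating pins, its cut corner at the red pin. Then lower the lid, without letting it drop, until it is fully shut. Handle the cassette by its frame only, never putting a finger on the brown filter, and leave the bottle, the filter box and the tweezers where they are.

Things in the scene. Friction and masses are not known exactly. Their poses are not given: they have to be found in the camera images.
- cassette_center (a point): Centre of the loose filter cassette, half-way through it: a flat plate 54 mm (its x) by 60 mm (y) by 15 mm thick (z), 50 to 90 g, lying flat, z up. The (+x, +y) corner is cut off at 45 degrees, 10 mm along each side. Grip its plain sides: grey for 11.5 mm from the back, then a black rim set in 0.7 mm. It stands by itself on edge on any uncut side.
- cassette: The same cassette; origin at the centre of its back. The back (-z face, down at the start) is grey with small holes; the front (+z face) is black with the round brown filter in it. Seated in the analyser it has its z down, its x along the analyser's +x and its y along the analyser's -y; any other way round it sits askew on the red pin.
- filter: The brown filter disc, 42 mm across, fixed in the cassette's front and recessed 2.5 mm below the black rim; no finger may touch it. Its origin and axes are those of the cassette.
- analyser: White tabletop analyser, fixed, 150 mm (its x) by 170 mm (y); origin on the table, 66 mm behind its front face; -x is its front, towards the robot; its deck is 60 mm above the table. The blue lid is hinged along its far side.
- nest (a point): Centre of the cassette's place on the deck, at deck level, over the dark round window; axes as the analyser's. Pins 5 mm thick and 6.5 mm high, tapered in the top 2.5 mm, leave 1.5 mm of play round the cassette: steel ones at (x, y) mm from here (-31, 22), (-31, -22), (31, 22), (-16, 34), (16, 34), (-16, -34). The seated cassette's centre is 7.5 mm above this point.
- key_pin (a point): Foot of the red key pin on the deck, at (24.8, -27.8) mm from the nest's centre along the analyser's axes; the cassette's cut corner belongs at it.
- lid (a joint): Angle of the blue lid, rad: 0 shut, grows as its front rises, stop at 1.75. A hood 133 mm long, 150 wide, 36 high, 0.26 kg, swinging freely: below about 1.25 it falls shut, beyond that it falls back onto its stop and stays, leaning back. A rubber pad inside clears a seated cassette by 2 mm and keeps the lid from shutting on an unseated one.
- lid_handle (a point): Middle of the lid's straight steel handle bar, 11 mm thick, 72 mm long, along the analyser's y, 42 mm ahead of the lid's front edge, with 36 mm free behind it and nothing below; it moves with the lid. With the lid shut it is 175 mm in front of the hinge axis and 12 mm above it.
- lid_hinge (a point): A fixed point on the lid's hinge axis, half-way along it, 61 mm above the table; the axis is the analyser's y.
- bottle_center (a point): Bystander: white 60 ml sample bottle with ribbed screw cap, 39 mm across and 84 mm tall, standing; the point is half-way up.
- filter_box_center (a point): Bystander: card box of filters with a rubber band, 64 x 86 x 24 mm, lying flat; the point is its centre.
- tweezers_center (a point): Bystander: white plastic tweezers 118 mm long (their y), 7 mm high, lying flat; the point is their centre.
There are look-alikes about, which are no part of the job. Leave any orange or purple look-alike of the cassette alone.

How it is judged (in metres and radians):
On the way, in this order (a step that is already met when the one before it is completed fails the run):
1. the lid is open past its balance point and stays there by itself, let go (value of joint lid above 1.6 rad and contact force between lid and the fingers below 0.2 N), for 0.3 s.
2. with the lid still open, the cassette lies let go between the pins, filter down and flat on the deck (value of joint lid above 1.4 rad and horizontal distance between cassette_center and nest below 0.005 m and z of cassette_center in the frame of nest below 0.0095 m and angle between cassette_center's own z axis and vertical above 3.09 rad and angle between the x axis of cassette_center and the x axis of nest, either way round below 0.1 rad and contact force between cassette and the fingers below 0.2 N), for 0.2 s.
At the end, for the whole second after the job is handed in: The lid is fully shut (under 0.03 rad) and at rest; the cassette lies filter down and flat on the deck (tilt under about 3 degrees, less than 2 mm proud), within 5 mm of the nest's centre and square to it, cut corner at the red pin (value of joint lid below 0.03 rad and horizontal distance between cassette_center and nest below 0.005 m and z of cassette_center in the frame of nest below 0.0095 m and angle between cassette_center's own z axis and vertical above 3.09 rad and angle between the x axis of cassette_center and the x axis of nest, either way round below 0.1 rad and velocity of joint lid below 0.05 rad/s); the robot touches nothing.
It fails at once if a finger touches the brown filter (contact force between filter and the fingers above 0.3 N).
It fails at once if the lid is let drop (it nears shut faster than 4 rad/s) (velocity of joint lid below -4 rad/s and value of joint lid below 0.6 rad).
It fails at once if the sample bottle is moved by more than 25 mm or knocked over (distance of bottle_center from where it was at the start of the episode above 0.025 m).
It fails at once if the filter box is moved by more than 25 mm (distance of filter_box_center from where it was at the start of the episode above 0.025 m).
It fails at once if the tweezers are moved by more than 25 mm (distance of tweezers_center from where it was at the start of the episode above 0.025 m).
It also fails if it takes over 72 s, if anything falls off the work surface, if the arm or the gripper's body presses on something with over 40 N, if the wrist force passes 120 N, or if a joint passes its speed limit or range.

## Robot

A 6-joint arm with a two-finger parallel gripper is mounted at the origin on a cart in front of the work surface, level with it; the furniture and walls round the work are solid. World frame = base frame: x ahead of the robot, y to its left, z up, the work surface at z = 0. Lengths are in m, angles in degrees, forces in N, time in s.
With the tool pointing down it reaches from about 0.4 to 0.825 m from the base axis. Payload 7 kg.
Tool frame: the origin (TCP) lies on the centre line of the jaws, within the pads' length; the fingertips stand 19 mm ahead of it and the grasp point (between the pads) is the TCP; z points along the fingers, y is the line along which they close (so a half turn about z gives the same grasp; the last joint's range is limited). The gripper opens to 88 mm and grips with 3 to 60 N. Pads are 19 mm wide; open, the fingers measure 130 mm over their backs; the gripper's body (78 mm by 193 mm) begins 47 mm behind the grasp point.
Start: joints at [-58.379, 20.546, 0.682, 0, -70.136, -16.507], TCP at [0.176, -0.652, 0.246] pointing down, gripper open.
Joint ranges: [-176.03, 176.03], [-82.01, 121.73], [-58.28, 71.71], [-173.87, 95.51], [-174.79, -0.11], [-173.66, 173.66]. Speed limits (degrees/s): [136.94, 136.94, 172.46, 180, 180, 180].

## Interface

Orientations are given as [roll, pitch, yaw] about the fixed x, y, z axes, in that order (R = Rz(yaw) Ry(pitch) Rx(roll)).
In Python, from plant import * gives the robot as it stands. The module is installed in compiled form; this text tells all that it offers.
- The arm moves only by the tool play_rows, never from a script. Its argument "deltas" is a list of rows, each a list of 6 numbers: the shift along the world's x, y, z scaled (see below), then the turn, a rotation vector about the world's x, y, z scaled (see below). A call has 1 to 10 rows; each row shifts and turns the commanded pose from where the row before left it; what a row does not reach is not made up. The controller multiplies each number of a shift by 800 mm and each number of a turn by 180 degrees. A row lasts 1/10 s, in which the tool goes at most 50 mm and 8.59 degrees, less where a joint would pass 70% of its speed; a pose out of reach is approached as far as the arm can. A call with a number of a shift or a turn outside -1 to 1 is refused whole. A call with a gripper value outside its range is refused whole. "gripper" is the gripper command: -1 is shut, 1 is fully open, values between are in proportion, set as the call begins (left out, the last holds). The fingers move at their own pace and stop on an object; the grip force is fixed at half the most. Time passes only in rows, so rows that do not move let the fingers close. It gives the time, the measured TCP pose, the force, the opening and the grip force at its end, in the units of the state.
- get_obs(): the state, without advancing time (a new reading comes with each control period).
- snapshot(name): name is "scene" or "top" or "wrist"; returns (picture, depth): 384x512x3 uint8, blue, green, red; 384x512 float32, m along the optical axis (not along the pixel's ray), 0 where there is no reading.
- camera_model(name): a dict with "fx", "fy", "cx", "cy" (pixels), "world_to_cam" (4x4, takes a point from world to camera coordinates). Camera axes: x right, y down, z forward; pixel columns grow to the right and rows downward; lengths in m; the calibration is good to about 2 mm. The wrist camera is an equidistant fisheye: a pixel r from the principal point sees the ray r / f radians off the axis. A picture is of the moment at which its call begins: read the wrist's pose just before it. camera_model takes no time and is no camera call; for the wrist camera it gives the pose at the moment of the call.
- close_job(): hands the job in; it is judged then, once.
The state is a dict: "clock": time; "joint_pos": joint angles; "qvel": joint speeds; "tau": joint torques, N m; "tool_pos": TCP position; "orientation": TCP orientation; "force": force on the tool from outside, world axes, zero at the start; "moment": the same for the moment, N m; "opening": finger opening in m; "gripper_force": force on a finger pad.
Only numpy, scipy, OpenCV 4.12 (cv2) and the standard library are available. Lean on these libraries where they do the work, as an engineer would, in place of code of your own. Each camera call takes 0.05 s, during which the arm holds its last target. There are 200 camera calls.

## Working session

There is one attempt and no reset: what is moved stays moved. The work goes in short steps, Python scripts to look and compute and a tool call to move; the robot and the scene stay as the last step left them, time stands still between calls to the robot, and variables do not carry over. Pictures are saved under pics/ and viewed, at most 10 in all, crops included, and the job is handed in when it is done.

Besides the shell and the picture viewer there is one more tool, called after "Emit:" as name(argument=value, ...) on one line, values as JSON. play_rows: Moves the arm, as the interface text tells. Its arguments: {"type":"object","properties":{"deltas":{"type":"array","items":{"type":"array","items":{"type":"number","minimum":-1,"maximum":1}}},"gripper":{"type":"number"}},"required":["deltas"]}

```bash
mkdir -p pics; ls; cat > h.py <<'E'
import numpy as np, cv2
from plant import *
def snap(n):
    m=camera_model(n); p,d=snapshot(n); return np.array(p),np.array(d),m
def pts(d,m):
    v,u=np.mgrid[:d.shape[0],:d.shape[1]]
    c=np.stack([(u-m['cx'])/m['fx']*d,(v-m['cy'])/m['fy']*d,d],-1)
    T=np.linalg.inv(np.array(m['world_to_cam'])); return c@T[:3,:3].T+T[:3,3]
def proj(P,m):
    T=np.array(m['world_to_cam']); q=np.atleast_2d(P)@T[:3,:3].T+T[:3,3]
    return np.c_[q[:,0]/q[:,2]*m['fx']+m['cx'],q[:,1]/q[:,2]*m['fy']+m['cy']]
def ray(px,z,m):
    T=np.linalg.inv(np.array(m['world_to_cam'])); px=np.atleast_2d(px)
    r=np.c_[(px[:,0]-m['cx'])/m['fx'],(px[:,1]-m['cy'])/m['fy'],np.ones(len(px))]@T[:3,:3].T
    return T[:3,3]+r*((z-T[2,3])/r[:,2])[:,None]
E
python3 - <<'E'
from h import *
a,da,ma=snap('top'); b,db,mb=snap('scene')
np.savez('s0.npz',a=a,da=da,b=b,db=db)
cv2.imwrite('pics/top0.png',a); cv2.imwrite('pics/scene0.png',b)
for m in(ma,mb): print(m['fx'],m['cx'],m['cy'],np.linalg.inv(np.array(m['world_to_cam'])).round(3).tolist())
print(get_obs())
E
```

```text
pics
450.0206392297122 255.44603975301666 185.2866714159192 [[-0.006, -0.994, 0.112, 0.378], [-1.0, 0.006, -0.005, 0.011], [0.004, -0.112, -0.994, 1.145], [0.0, 0.0, 0.0, 1.0]]
446.42957750092256 249.79103727662076 203.5629644129449 [[-0.838, -0.399, 0.373, 0.108], [-0.546, 0.594, -0.592, 0.6], [0.015, -0.699, -0.715, 0.791], [0.0, 0.0, 0.0, 1.0]]
{'clock': 0.1, 'joint_pos': array([-5.83778703e+01,  2.05876082e+01,  6.41699251e-01, -1.93690851e-02,
       -7.01369532e+01, -1.65074792e+01]), 'qvel': array([ 0.0291871 , -0.15494326,  0.21493053,  0.02586494,  0.00669269,
        0.06385037]), 'tau': array([-2.33376806e-03, -5.84163594e+01,  2.93748862e+01,  7.01525465e+00,
        1.01779494e-02, -6.72638180e-05]), 'tool_pos': array([ 0.17589944, -0.65126616,  0.24472843]), 'orientation': array([ 1.79915379e+02, -6.08799388e-03, -1.64891939e+02]), 'force': array([ 0.17028731, -0.11316098,  0.48772281]), 'moment': array([ 0.01522164, -0.04928305,  0.0112301 ]), 'gripper_force': 0.0, 'opening': 0.08759549140056053}
```

View pics/top0.png

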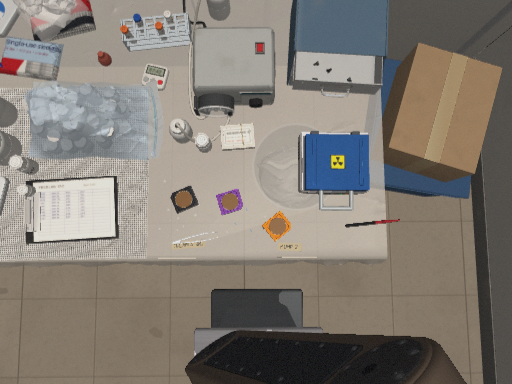

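View pics/scene0.png

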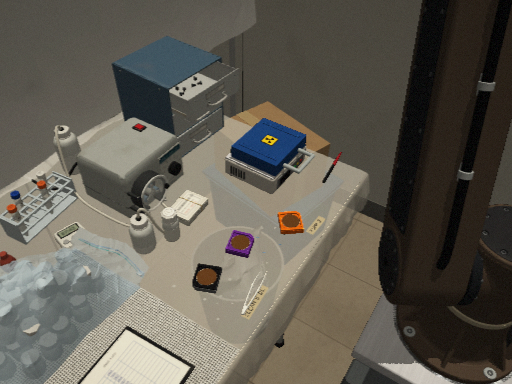

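Three candidates in the top view: black at (184,199), purple at (230,202) and orange at (277,226). The black one with the brown disc fits the description. I'll confirm it in a crop and measure.

```bash
python3 - <<'E'
from h import *
s=np.load('s0.npz'); a,da,b,db=s['a'],s['da'],s['b'],s['db']
m=camera_model('top'); mb=camera_model('scene')
P=pts(da,m)
def mask(hsv,lo,hi): return cv2.inRange(hsv,np.array(lo),np.array(hi))
h=cv2.cvtColor(a,cv2.COLOR_BGR2HSV)
# cassette black region
roi=np.zeros(h.shape[:2],np.uint8); roi[180:222,165:205]=255
k=((h[...,2]<75)|((h[...,0]<18)&(h[...,1]>110))).astype(np.uint8)*255&roi
c=max(cv2.findContours(k,0,2)[0],key=cv2.contourArea)
print('cas z',np.nanmedian(P[k>0][:,2]))
W=ray(c[:,0,:].astype(float),0.015,m)[:,:2]
r=cv2.minAreaRect((W*1000).astype(np.float32)); print('rect',r)
print(cv2.boxPoints(r).round(1).tolist()); print('poly',(ray(cv2.approxPolyDP(c,2.0,True)[:,0].astype(float),0.015,m)[:,:2]*1000).round(1).tolist())
# lid blue
roi[:]=0; roi[120:200,290:375]=255
k=mask(h,[100,120,50],[130,255,255])&roi
c=max(cv2.findContours(k,0,2)[0],key=cv2.contourArea)
kk=cv2.erode(k,np.ones((7,7)));zt=np.median(P[kk>0][:,2]);print('lid z',zt)
r=cv2.minAreaRect((ray(c[:,0].astype(float),zt,m)[:,:2]*1000).astype(np.float32));print('lid',r,cv2.boxPoints(r).round(1).tolist())
# point-cloud lid top edges
Q=P.reshape(-1,3); 
for n,lo,hi in(('lidtop',zt-.006,zt+.006),):
    sel=(Q[:,2]>lo)&(Q[:,2]<hi)&(k.ravel()>0); r=cv2.minAreaRect((Q[sel][:,:2]*1000).astype(np.float32)); print(n,r)
# handle rows
for y in range(186,214,2): print(y,(P[y,318:356:6,2]*1000).round().tolist())
A=cv2.resize(a[115:235,160:385],None,fx=3.5,fy=3.5,interpolation=2)
B=cv2.resize(b[225:305,170:270],None,fx=2.2,fy=2.2,interpolation=2)
cv2.imwrite('pics/crop.png',cv2.copyMakeBorder(A,0,B.shape[0]*0+170,0,0,0)); im=cv2.imread('pics/crop.png'); im[-B.shape[0]:,-B.shape[1]:]=B; cv2.imwrite('pics/crop.png',im);print(im.shape)
E
```

```text
cas z 0.01384331960403784
rect ((472.7727966308594, 186.85086059570312), (50.99618148803711, 57.62495803833008), 23.03362274169922)
[[438.0, 203.39999389648438], [460.6000061035156, 150.39999389648438], [507.5, 170.3000030517578], [485.0, 223.3000030517578]]
poly [[504.9, 170.6], [487.4, 215.8], [474.8, 218.1], [439.5, 202.5], [459.3, 155.1]]
lid z 0.09704484997549101
lid ((551.718017578125, -186.6119842529297), (150.14614868164062, 133.69529724121094), 88.93702697753906) [[483.5, -260.3999938964844], [617.2000122070312, -262.8999938964844], [619.9000244140625, -112.80000305175781], [486.29998779296875, -110.30000305175781]]
lidtop ((551.4871215820312, -187.51026916503906), (148.2532196044922, 132.7440185546875), 88.67855834960938)
186 [99.0, 98.0, 96.0, 95.0, 96.0, 98.0, 98.0]
188 [96.0, 97.0, 97.0, 97.0, 98.0, 96.0, 97.0]
190 [80.0, 82.0, 81.0, 83.0, 89.0, 88.0, 92.0]
192 [45.0, 47.0, 47.0, 51.0, 47.0, 53.0, 49.0]
194 [20.0, 20.0, 24.0, 17.0, 19.0, 20.0, 24.0]
196 [3.0, 1.0, 3.0, -2.0, 3.0, 5.0, 0.0]
198 [2.0, -1.0, -1.0, -1.0, 2.0, 1.0, 1145.0]
200 [2.0, -0.0, 0.0, -1.0, -4.0, -6.0, 2.0]
202 [4.0, 6.0, 2.0, -1.0, -1.0, -1.0, 1.0]
204 [0.0, 1.0, -4.0, 2.0, 2.0, -0.0, 6.0]
206 [-1.0, 80.0, 76.0, 74.0, 73.0, 72.0, -0.0]
208 [2.0, 78.0, 81.0, 80.0, 79.0, 81.0, 2.0]
210 [-0.0, 78.0, 74.0, 74.0, 76.0, 77.0, 2.0]
212 [4.0, 1.0, -2.0, -5.0, 0.0, -2.0, 2.0]
(590, 788, 3)
```

View pics/crop.png

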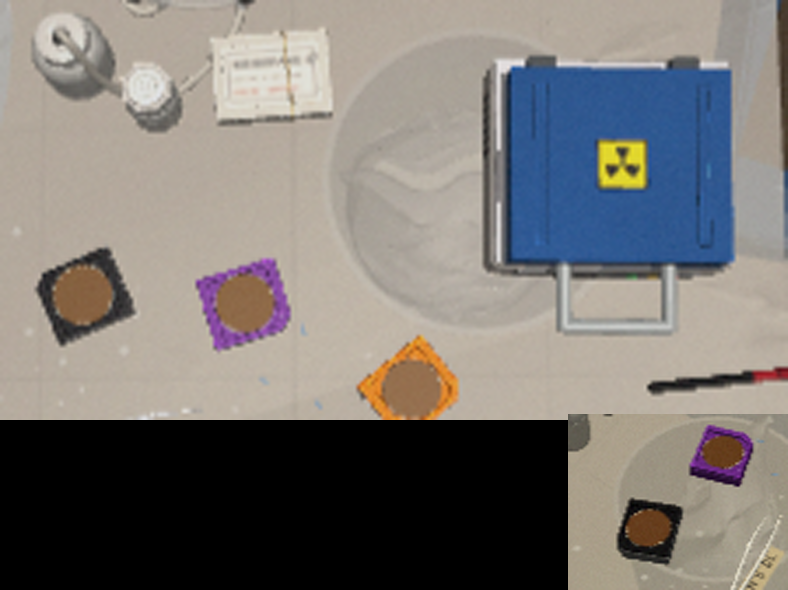

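The crop confirms it: the black cassette with the brown disc is at crop (85,297). It lies front up, with its cut corner on the left at crop (41,297), which is world +y. The blue lid's handle bar is at crop (617,328).

```bash
cat >> h.py <<'E'
from scipy.spatial.transform import Rotation as Ro
def plan(pos,R,rows=None):
    o=get_obs(); p=np.array(o['tool_pos']); R0=Ro.from_euler('xyz',o['orientation'],degrees=True)
    dp=np.array(pos)-p; rv=(R*R0.inv()).as_rotvec(degrees=True)
    n=rows or int(max(np.ceil(np.linalg.norm(dp)/.048),np.ceil(np.linalg.norm(rv)/8.3),1))
    print('at',p.round(4),'dp mm',(dp*1000).round(1),'rv',rv.round(2),'n',n,'row',np.r_[dp/.8/n,rv/180/n].round(4).tolist())
def tool(d,y):   # z axis along d, closing axis nearest y
    d=np.array(d,float)/np.linalg.norm(d); y=np.array(y,float); y-=d*(y@d); y/=np.linalg.norm(y)
    return Ro.from_matrix(np.c_[np.cross(y,d),y,d])
def hd(a): return np.array([np.cos(np.radians(a)),np.sin(np.radians(a)),0])
E
python3 - <<'E'
from h import *
s=np.load('s0.npz'); da=s['da']; m=camera_model('top'); P=pts(da,m)
k=np.zeros(da.shape,bool); k[203:214,316:358]=1; k&=(P[...,2]>.055)&(P[...,2]<.095)
v,u=np.nonzero(k); print(u.min(),u.max(),v.min(),v.max(),'z',np.median(P[k][:,2]))
vv=[(c,np.mean(v[u==c])) for c in range(u.min()+2,u.max()-1)]
W=ray(np.array(vv),.073,m); print((W[[0,len(W)//2,-1]]*1000).round(1).tolist())
print(ray([[ (u.min()+u.max())/2,208]],.073,m))
R=tool([0,0,-1],hd(-1.2)); plan([.443,-.186,.16],R)
E
```

```text
319 353 203 210 z 0.0772225602470441
[[447.4, -150.5, 73.0], [443.6, -186.3, 73.0], [447.0, -222.2, 73.0]]
[[ 0.44361997 -0.18627117  0.073     ]]
at [ 0.1759 -0.6513  0.2447] dp mm [267.1 465.3 -84.7] rv [-8.0000e-02  5.0000e-02 -1.0631e+02] n 13 row [0.0257, 0.0447, -0.0081, -0.0, 0.0, -0.0454]
```

Emit:
play_rows(deltas=[[0.0278,0.0485,0,0,0,0.0341],[0.0278,0.0485,0,0,0,0.0341],[0.0278,0.0485,0,0,0,0.0341],[0.0278,0.0485,0,0,0,0.0341],[0.0278,0.0485,0,0,0,0.0341],[0.0278,0.0485,0,0,0,0.0341],[0.0278,0.0485,0,0,0,0.0341],[0.0278,0.0485,0,0,0,0.0341],[0.0278,0.0485,0,0,0,0.0341],[0.0278,0.0485,0,0,0,0.0341]], gripper=-0.1)

```text
clock: 1.1
tool_pos: [0.3988, -0.2619, 0.2456]
orientation: [-180.0, 0.0, -103.3]
force: [0.6, -0.4, -0.2]
opening: 0.0393
gripper_force: 0.0
```

Emit:
play_rows(deltas=[[0.0278,0.0485,-0.03,0,0,0.0341],[0.0278,0.0485,-0.03,0,0,0.0341],[0,0,0,0,0,0],[0,0,0,0,0,0]])

```text
clock: 1.5
tool_pos: [0.4422, -0.1862, 0.1976]
orientation: [179.9, -0.0, -91.1]
force: [0.1, -0.6, 0.9]
opening: 0.0393
gripper_force: 0.0
```

```bash
python3 - <<'E'
from h import *
plan([.443,-.186,.075],tool([0,0,-1],hd(178.8)));o=get_obs();print(o['joint_pos'].round(1),o['opening'])
p,d,m=snap('wrist');cv2.imwrite('pics/w1.png',p)
E
```

```text
at [ 0.4422 -0.1862  0.1976] dp mm [   0.8    0.2 -122.6] rv [ 0.   -0.11 -0.09] n 3 row [0.0003, 0.0001, -0.0511, 0.0, -0.0002, -0.0002]
[  0.7   4.3 -27.2   0.  -58.6  -1.8] 0.039301293635555554
```

View pics/w1.png

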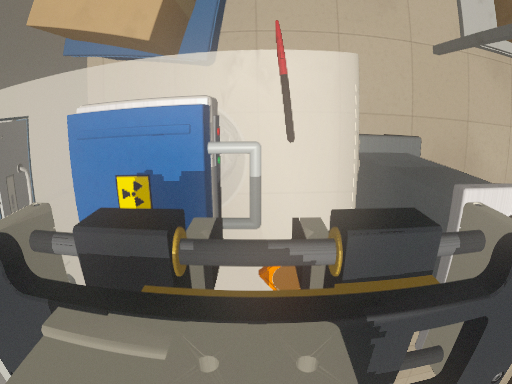

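The wrist view shows the bar (column 255) midway between the fingers (columns 205 and 310). I'll narrow the opening so a finger fits behind the bar.

Emit:
play_rows(deltas=[[0.0005,0,0,0,0,0],[0.0005,0,-0.03,0,0,0],[0,0,-0.04,0,0,0],[0,0,-0.04,0,0,0],[0,0,-0.03,0,0,0],[0,0,-0.0135,0,0,0]], gripper=-0.43)

```text
clock: 2.15
tool_pos: [0.4416, -0.1882, 0.074]
orientation: [179.9, 0.0, -91.4]
force: [0.2, -0.1, 0.6]
opening: 0.0248
gripper_force: 0.0
```

Emit:
play_rows(deltas=[[0,0,0,0,0,0],[0,0,0,0,0,0],[0,0,0,0,0,0],[0,0,0,0,0,0]], gripper=-1)

```text
clock: 2.55
tool_pos: [0.4437, -0.1876, 0.0767]
orientation: [-179.9, -0.0, -91.2]
force: [-0.7, -4.1, 2.9]
opening: 0.01
gripper_force: 30.0
```

```bash
python3 - <<'E'
import numpy as np
t=np.radians(3.9+np.linspace(0,96.5,21)); x=-175.4*np.cos(t); z=175.4*np.sin(t)
d=np.c_[np.diff(x),-.021*np.diff(x),np.diff(z)]/800
print(d.round(4).tolist())
E
```

```text
[[0.002, -0.0, 0.0183], [0.0036, -0.0001, 0.0181], [0.0051, -0.0001, 0.0177], [0.0066, -0.0001, 0.0173], [0.008, -0.0002, 0.0166], [0.0094, -0.0002, 0.0159], [0.0107, -0.0002, 0.0151], [0.0119, -0.0002, 0.0141], [0.013, -0.0003, 0.0131], [0.0141, -0.0003, 0.0119], [0.015, -0.0003, 0.0107], [0.0159, -0.0003, 0.0094], [0.0166, -0.0003, 0.008], [0.0172, -0.0004, 0.0066], [0.0177, -0.0004, 0.0051], [0.0181, -0.0004, 0.0036], [0.0183, -0.0004, 0.0021], [0.0185, -0.0004, 0.0005], [0.0184, -0.0004, -0.001], [0.0183, -0.0004, -0.0026]]
```

Emit:
play_rows(deltas=[[0.002,0,0.0183],[0.0036,-0.0001,0.0181]])

```text
$.deltas[0]: bad value
```

Emit:
play_rows(deltas=[[0.002,0,0.0183,0,0,0],[0.0036,-0.0001,0.0181,0,0,0],[0.0051,-0.0001,0.0177,0,0,0],[0.0066,-0.0001,0.0173,0,0,0],[0.008,-0.0002,0.0166,0,0,0],[0.0094,-0.0002,0.0159,0,0,0]])

```text
clock: 3.15
tool_pos: [0.4699, -0.188, 0.1596]
orientation: [179.9, -0.0, -91.2]
force: [-1.0, -4.4, -3.0]
opening: 0.0097
gripper_force: 30.0
```

Emit:
play_rows(deltas=[[0.0107,-0.0002,0.0151,0,0,0],[0.0119,-0.0002,0.0141,0,0,0],[0.013,-0.0003,0.0131,0,0,0],[0.0141,-0.0003,0.0119,0,0,0],[0.015,-0.0003,0.0107,0,0,0],[0.0159,-0.0003,0.0094,0,0,0],[0.0166,-0.0003,0.008,0,0,0]])

```text
clock: 3.85
tool_pos: [0.5476, -0.1897, 0.2272]
orientation: [180.0, -0.1, -91.2]
force: [-3.8, -0.5, 6.6]
opening: 0.01
gripper_force: 30.0
```

Emit:
play_rows(deltas=[[0.0172,-0.0004,0.0066,0,0,0],[0.0177,-0.0004,0.0051,0,0,0],[0.0181,-0.0004,0.0036,0,0,0],[0.0183,-0.0004,0.0021,0,0,0],[0.0185,-0.0004,0.0005,0,0,0],[0.0184,-0.0004,-0.001,0,0,0],[0.0183,-0.0004,-0.0026,0,0,0],[0,0,0,0,0,0]])

```text
clock: 4.65
tool_pos: [0.6513, -0.1918, 0.2365]
orientation: [-179.9, -0.0, -91.2]
force: [-0.5, -1.7, 2.6]
opening: 0.0097
gripper_force: 30.0
```

Emit:
play_rows(deltas=[[0,0,0,0,0,0],[0,0,0,0,0,0],[0,0,0,0,0,0],[0,0,0.02,0,0,0],[0,0,0.04,0,0,0],[0,0,0.04,0,0,0],[0,0,0,0,0,0],[0,0,0,0,0,0]], gripper=0.1)

```text
clock: 5.45
tool_pos: [0.6496, -0.1913, 0.3169]
orientation: [-179.9, 0.0, -91.2]
force: [-0.2, 0.8, -1.1]
opening: 0.0482
gripper_force: 0.0
```

```bash
python3 - <<'E'
from h import *
a,d,m=snap('top'); b,db,mb=snap('scene'); np.savez('s1.npz',a=a,d=d,b=b,db=db)
A=cv2.resize(a[120:225,285:385],None,fx=4,fy=4,interpolation=2);B=cv2.resize(b[105:205,210:310],None,fx=4,fy=4,interpolation=2)
H=max(A.shape[0],B.shape[0]);A=cv2.copyMakeBorder(A,0,H-A.shape[0],0,0,0);B=cv2.copyMakeBorder(B,0,H-B.shape[0],0,0,0)
cv2.imwrite('pics/open.png',np.hstack([A,B]));print(get_obs()['tool_pos'])
E
```

```text
[ 0.64902114 -0.19121049  0.31501193]
```

View pics/open.png

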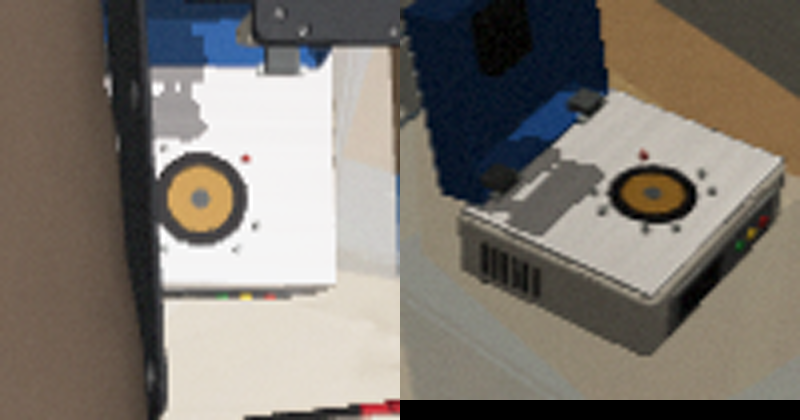

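The lid is open and leans back by itself. In the left (top) half the window is at (200,198) and the red key pin at (246,158). In the right (scene) half the window is at (652,193) and the red pin at (643,155). Next I'll locate the bystanders and the nest.

```bash
python3 - <<'E'
from h import *
s=np.load('s1.npz'); s0=np.load('s0.npz'); m=camera_model('top'); mb=camera_model('scene')
for n,px,z in(('bottle',(203,142),.084),('jug',(180,130),.09),('box',(238,137),.024),('purple',(230,202),.015),('orange',(277,226),.015),('twz',(195,238),.005),('pen',(348,224),0),('casblack',(184,199),.015)): print(n,ray([px],z,m)[0].round(3))
P=pts(s0['da'],m)
for n,(x0,x1,y0,y1) in dict(bottle=(190,218,130,155),jug=(165,195,115,145),box=(215,262,118,155)).items():
    q=P[y0:y1,x0:x1].reshape(-1,3);q=q[q[:,2]>.012];print(n,(np.percentile(q,[3,97],axis=0)*1000).round().tolist())
def win(a,cam,c):
    h=cv2.cvtColor(a,cv2.COLOR_BGR2HSV);k=cv2.inRange(h,np.array([8,80,100]),np.array([28,255,255]))
    r=np.zeros_like(k);cv2.circle(r,c,16,255,-1);k&=r
    cs=max(cv2.findContours(k,0,1)[0],key=cv2.contourArea);W=ray(cs[:,0].astype(float),.06,cam)[:,:2].astype(np.float32)*1000
    e=cv2.minEnclosingCircle(W);A=np.c_[2*W,np.ones(len(W))];f=np.linalg.lstsq(A,(W**2).sum(1),rcond=None)[0];print('win',e,f[:2],len(W))
    k=(cv2.inRange(h,np.array([0,90,80]),np.array([7,255,255]))|cv2.inRange(h,np.array([172,90,80]),np.array([180,255,255])))
    r[:]=0;cv2.circle(r,c,22,255,-1);v,u=np.nonzero(k&r);print('red',len(u),ray([[u.mean(),v.mean()]],.064,cam) if len(u) else '')
win(s['a'],m,(335,169));win(s['b'],mb,(273,153))
E
```

```text
bottle [0.603 0.131 0.084]
jug [0.631 0.185 0.09 ]
box [0.628 0.049 0.024]
purple [0.464 0.07  0.015]
orange [ 0.403 -0.048  0.015]
twz [0.374 0.158 0.005]
pen [ 0.407 -0.229  0.   ]
casblack [0.472 0.185 0.015]
bottle [[591.0, 117.0, 17.0], [637.0, 167.0, 87.0]]
jug [[616.0, 161.0, 19.0], [657.0, 210.0, 122.0]]
box [[600.0, 11.0, 17.0], [660.0, 92.0, 26.0]]
win ((538.993896484375, -187.42198181152344), 20.76772117614746) [ 539.23207579 -187.57490832] 46
red 1 [[ 0.56345188 -0.21544571  0.064     ]]
win ((540.0513916015625, -192.27084350585938), 19.08306884765625) [ 539.65294215 -191.65075131] 33
red 4 [[ 0.56223483 -0.21718427  0.064     ]]
```

```bash
python3 - <<'E'
from h import *
d=hd(23)+[0,0,-1]; R=tool(d,hd(113)); d=d/2**.5
g=np.r_[.4725,.1865,0]-.0067*hd(23)+[0,0,.023]
print(g.round(4)); plan(g-.07*d,R); print((d*.07/.8).round(4))
E
```

```text
[0.4663 0.1839 0.023 ]
at [ 0.649  -0.1912  0.315 ] dp mm [-228.3  355.8 -242.5] rv [ 39.22 -26.66 -62.24] n 11 row [-0.0259, 0.0404, -0.0276, 0.0198, -0.0135, -0.0314]
[ 0.057   0.0242 -0.0619]
```

Emit:
play_rows(deltas=[[-0.0259,0.0404,0,0.0198,-0.0135,-0.0314],[-0.0259,0.0404,0,0.0198,-0.0135,-0.0314],[-0.0259,0.0404,0,0.0198,-0.0135,-0.0314],[-0.0259,0.0404,0,0.0198,-0.0135,-0.0314],[-0.0259,0.0404,-0.02,0.0198,-0.0135,-0.0314],[-0.0259,0.0404,-0.03,0.0198,-0.0135,-0.0314],[-0.0259,0.0404,-0.03,0.0198,-0.0135,-0.0314],[-0.0259,0.0404,-0.03,0.0198,-0.0135,-0.0314],[-0.0259,0.0404,-0.03,0.0198,-0.0135,-0.0314],[-0.0259,0.0404,-0.03,0.0198,-0.0135,-0.0314]], gripper=1)

```text
clock: 6.55
tool_pos: [0.4869, 0.0558, 0.2202]
orientation: [-172.3, 33.2, -139.8]
force: [1.2, -1.3, 0.8]
opening: 0.0871
gripper_force: 0.0
```

```bash
python3 - <<'E'
from h import *
d=hd(23)+[0,0,-1]; R=tool(d,hd(113)); d=d/2**.5
plan(np.array([.4663,.1839,.023])-.07*d,R);o=get_obs();print(o['joint_pos'].round(1))
E
```

```text
at [0.4869 0.0558 0.2202] dp mm [ -66.1  108.7 -147.7] rv [ 11.3   -6.91 -12.31] n 5 row [-0.0165, 0.0272, -0.0369, 0.0126, -0.0077, -0.0137]
[ 31.5 -13.1 -52.1   9.7 -17.3 -92. ]
```

The 45° outward tilt brings joint 5 near its limit. I'll use a 25° tilt for picking and placing, and 65° lateral tilt for the standing regrasp. First I'll work out the wrist's sign conventions.

```bash
cat >> h.py <<'E'
def wrist(R,j1,fp,s4,s6):
    """j4,j5,j6 for tool rotation R, base j1, forearm fp deg below horizontal"""
    F=Ro.from_euler('z',j1,degrees=True)*Ro.from_euler('y',fp,degrees=True)  # x along forearm
    z=F.inv().apply(R.as_matrix()[:,2]); j5=-np.degrees(np.arccos(np.clip(z[0],-1,1)))
    j4=s4*np.degrees(np.arctan2(z[1],-z[2])); return round(float(j4),1),round(float(j5),1)
E
python3 - <<'E'
from h import *
o=get_obs(); R=Ro.from_euler('xyz',o['orientation'],degrees=True); j=o['joint_pos']
print(j.round(1),R.as_matrix()[:,2].round(3))
for s in(1,-1): print(wrist(R,j[0],j[1]-j[2],s,1))
for s in(1,-1):
  print('sign',s)
  c=np.cos(np.radians(25));n=np.sin(np.radians(25))
  for nm,R_,j1s in(('pick',tool(hd(23)*n+[0,0,-c],hd(113)),(43,)),('stand1',tool(hd(-90)*c+[0,0,-n],hd(180)),(50,65)),('stand2',tool(hd(90)*c+[0,0,-n],hd(180)),(10,25)),('fin',tool(hd(-1)*n+[0,0,-c],hd(-91)),(0,))):
    for a in j1s:
      for fp in(35,50): print(nm,a,fp,wrist(R_,a,fp,s,1))
E
```

```text
[ 31.5 -13.1 -52.1   9.7 -17.3 -92. ] [ 0.501  0.248 -0.829]
(-9.7, -17.3)
(9.7, -17.3)
sign 1
pick 43 35 (-15.7, -32.3)
pick 43 50 (-27.4, -18.3)
stand1 50 35 (-38.0, -109.0)
stand1 50 50 (-35.9, -97.0)
stand1 65 35 (-25.1, -115.5)
stand1 65 50 (-23.0, -101.8)
stand2 10 35 (74.0, -68.2)
stand2 10 50 (80.4, -64.9)
stand2 25 35 (81.2, -56.2)
stand2 25 50 (91.5, -55.3)
fin 0 35 (-0.8, -30.0)
fin 0 50 (-1.6, -15.0)
sign -1
pick 43 35 (15.7, -32.3)
pick 43 50 (27.4, -18.3)
stand1 50 35 (38.0, -109.0)
stand1 50 50 (35.9, -97.0)
stand1 65 35 (25.1, -115.5)
stand1 65 50 (23.0, -101.8)
stand2 10 35 (-74.0, -68.2)
stand2 10 50 (-80.4, -64.9)
stand2 25 35 (-81.2, -56.2)
stand2 25 50 (-91.5, -55.3)
fin 0 35 (0.8, -30.0)
fin 0 50 (1.6, -15.0)
```

```bash
python3 - <<'E'
from h import *
c=np.cos(np.radians(25));n=np.sin(np.radians(25))
d=hd(23)*n+[0,0,-c]; R=tool(d,hd(113))
g=np.r_[.4725,.1865,.0225]-.012*hd(23)
plan(g-.07*d,R,5); print(g.round(4),(d*.07/.8).round(4))
E
```

```text
at [0.4869 0.0558 0.2202] dp mm [ -52.6  114.4 -134.2] rv [  1.45  10.52 -13.45] n 5 row [-0.0132, 0.0286, -0.0336, 0.0016, 0.0117, -0.0149]
[0.4615 0.1818 0.0225] [ 0.034   0.0144 -0.0793]
```

Emit:
play_rows(deltas=[[-0.0132,0.0286,-0.0336,0.0016,0.0117,-0.0149],[-0.0132,0.0286,-0.0336,0.0016,0.0117,-0.0149],[-0.0132,0.0286,-0.0336,0.0016,0.0117,-0.0149],[-0.0132,0.0286,-0.0336,0.0016,0.0117,-0.0149],[-0.0132,0.0286,-0.0336,0.0016,0.0117,-0.0149],[0,0,0,0,0,0],[0,0,0,0,0,0]])

```text
clock: 7.25
tool_pos: [0.4639, 0.1479, 0.124]
orientation: [177.7, 22.8, -155.9]
force: [-0.2, 0.6, -0.1]
opening: 0.0879
gripper_force: 0.0
```

```bash
python3 - <<'E'
from h import *
c=np.cos(np.radians(25));n=np.sin(np.radians(25))
d=hd(23)*n+[0,0,-c]; R=tool(d,hd(113))
g=np.r_[.4725,.1865,.0225]-.012*hd(23)
plan(g,R,3);print(get_obs()['joint_pos'].round(1))
p,D,m=snap('wrist');cv2.imwrite('pics/w2.png',p)
E
```

```text
at [0.4639 0.1479 0.124 ] dp mm [  -2.5   33.9 -101.5] rv [-1.04 -2.9  -2.08] n 3 row [-0.001, 0.0141, -0.0423, -0.0019, -0.0054, -0.0039]
[  42.5   -1.3  -58.3   24.5  -11.7 -131. ]
```

View pics/w2.png

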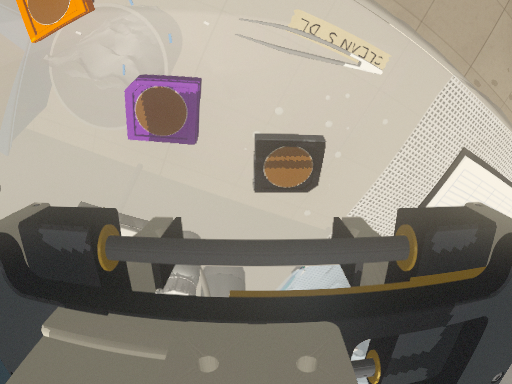

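The wrist view shows the black cassette at (288,165), between the finger lines. Joint 3 is at its limit, so an outward tilt isn't reachable here. Instead I'll pick it with the tool straight down, set it down turned by 67°, and then flip it with lateral tilts.

```bash
python3 - <<'E'
from h import *
R=tool([0,0,-1],hd(113)); plan([.4725,.1865,.07],R,5)
E
```

```text
at [0.4641 0.1476 0.1245] dp mm [  8.4  38.9 -54.5] rv [-11.23  20.    -1.55] n 5 row [0.0021, 0.0097, -0.0136, -0.0125, 0.0222, -0.0017]
```

Emit:
play_rows(deltas=[[0.0021,0.0097,0,-0.0125,0.0222,-0.0017],[0.0021,0.0097,-0.005,-0.0125,0.0222,-0.0017],[0.0021,0.0097,-0.0136,-0.0125,0.0222,-0.0017],[0.0021,0.0097,-0.0136,-0.0125,0.0222,-0.0017],[0.0021,0.0097,-0.0136,-0.0125,0.0222,-0.0017],[0,0,0,0,0,0],[0,0,0,0,0,0]])

```text
clock: 8.0
tool_pos: [0.473, 0.1863, 0.0882]
orientation: [180.0, 0.1, -157.1]
force: [1.0, -0.2, -0.4]
opening: 0.0879
gripper_force: 0.0
```

```bash
python3 - <<'E'
from h import *
R=tool([0,0,-1],hd(113)); plan([.4725,.1865,.0205],R,2);print(get_obs()['joint_pos'].round(1))
E
```

```text
at [0.473  0.1863 0.0882] dp mm [ -0.5   0.2 -67.7] rv [-0.03  0.07  0.07] n 2 row [-0.0003, 0.0001, -0.0423, -0.0001, 0.0002, 0.0002]
[  43.7   14.4  -31.8    0.   -43.8 -110.8]
```

Emit:
play_rows(deltas=[[0,0,-0.03,0,0,0],[0,0,-0.03,0,0,0],[0,0,-0.0246,0,0,0],[0,0,0,0,0,0]])

```text
clock: 8.4
tool_pos: [0.4723, 0.1858, 0.0205]
orientation: [-180.0, 0.1, -157.0]
force: [0.1, 0.1, 0.2]
opening: 0.0874
gripper_force: 0.0
```

Emit:
play_rows(deltas=[[0,0,0,0,0,0],[0,0,0,0,0,0],[0,0,0,0,0,0],[0,0,0,0,0,0]], gripper=-1)

```text
clock: 8.8
tool_pos: [0.4731, 0.1869, 0.0214]
orientation: [180.0, 0.1, -157.0]
force: [0.2, -0.3, -0.4]
opening: 0.0613
gripper_force: 0.0
```

Emit:
play_rows(deltas=[[0,0,0,0,0,0],[0,0,0.03,0,0,0],[0,0,0,0,0,0]])

```text
clock: 9.1
tool_pos: [0.4743, 0.1879, 0.0469]
orientation: [180.0, 0.3, -157.0]
force: [0.4, 1.0, -1.1]
opening: 0.0592
gripper_force: 30.0
```

Emit:
play_rows(deltas=[[-0.001,0,0,0,0,0.0414],[-0.001,0,0,0,0,0.0414],[-0.001,0,0,0,0,0.0414],[-0.001,0,0,0,0,0.0414],[-0.001,0,0,0,0,0.0414],[-0.001,0,0,0,0,0.0414],[-0.001,0,0,0,0,0.0414],[-0.001,0,0,0,0,0.0414],[-0.001,0,0,0,0,0.0414],[0,0,0,0,0,0]])

```text
clock: 10.1
tool_pos: [0.4656, 0.1869, 0.0445]
orientation: [180.0, 0.1, -89.9]
force: [-0.3, 1.2, -0.2]
opening: 0.0597
gripper_force: 30.0
```

Emit:
play_rows(deltas=[[0,0,-0.015,0,0,0],[0,0,-0.014,0,0,0],[0,0,0,0,0,0]])

```text
clock: 10.4
tool_pos: [0.4656, 0.1868, 0.0206]
orientation: [180.0, 0.0, -90.1]
force: [-0.1, 0.2, -0.9]
opening: 0.0596
gripper_force: 30.0
```

Emit:
play_rows(deltas=[[0,0,0,0,0,0],[0,0,0,0,0,0],[0,0,0,0,0,0],[0,0,0.03,0,0,0],[0,0,0.05,0,0,0],[0,0,0.04,0,0,0],[0,0,0,0,0,0]], gripper=0.8)

```text
clock: 11.1
tool_pos: [0.4681, 0.1887, 0.1222]
orientation: [-179.6, 0.4, -89.9]
force: [0.7, -0.0, 0.2]
opening: 0.0788
gripper_force: 0.0
```

```bash
python3 - <<'E'
from h import *
d=np.array([0,1,-1])/2**.5; R=tool(d,hd(180)); g=np.array([.4656,.187-.011,.0225])
plan(g-.06*d,R); print(get_obs()['joint_pos'].round(1),(d*.06/.8).round(4))
a,D,m=snap('top');h=cv2.cvtColor(a,cv2.COLOR_BGR2HSV)
k=cv2.inRange(h,np.array([5,110,60]),np.array([18,255,255]));r=np.zeros_like(k);r[175:225,160:210]=255;v,u=np.nonzero(k&r)
print(len(u),ray([[u.mean(),v.mean()]],.0125,m) if len(u) else '')
E
```

```text
at [0.4681 0.1887 0.1222] dp mm [ -2.5 -55.1 -57.2] rv [44.64  0.38  0.08] n 6 row [-0.0005, -0.0115, -0.0119, 0.0413, 0.0004, 0.0001]
[ 44.3  11.2 -30.4  -0.  -47.9 -44.2] [ 0.     0.053 -0.053]
65 [[0.46476776 0.17585752 0.0125    ]]
```

Emit:
play_rows(deltas=[[-0.0005,-0.0115,0,0.0413,0.0004,0],[-0.0005,-0.0115,0,0.0413,0.0004,0],[-0.0005,-0.0115,-0.01,0.0413,0.0004,0],[-0.0005,-0.0115,-0.02,0.0413,0.0004,0],[-0.0005,-0.0115,-0.02,0.0413,0.0004,0],[-0.0005,-0.0115,-0.02,0.0413,0.0004,0],[0,0,0,0,0,0],[0,0,0,0,0,0]])

```text
clock: 11.95
tool_pos: [0.4609, 0.1317, 0.0627]
orientation: [178.4, 41.3, -91.0]
force: [-0.3, 1.2, -0.0]
opening: 0.0787
gripper_force: 0.0
```

```bash
python3 - <<'E'
from h import *
d=np.array([0,1,-1])/2**.5; R=tool(d,hd(180)); g=np.array([.4656,.187-.011,.0225])
print(get_obs()['joint_pos'].round(1))
a,D,m=snap('top');h=cv2.cvtColor(a,cv2.COLOR_BGR2HSV)
k=cv2.inRange(h,np.array([5,110,60]),np.array([18,255,255]));r=np.zeros_like(k);r[175:225,160:210]=255;v,u=np.nonzero(k&r)
print(len(u),ray([[u.mean(),v.mean()]],.0125,m) if len(u) else '');plan(g,R,3);
E
```

```text
[  2.   22.  -21.1 -50.6 -58.9  29.6]
207 [[0.46478423 0.18808404 0.0125    ]]
at [0.4611 0.1332 0.0641] dp mm [  4.5  42.8 -41.6] rv [ 3.66 -1.01 -0.28] n 3 row [0.0019, 0.0178, -0.0173, 0.0068, -0.0019, -0.0005]
```

Emit:
play_rows(deltas=[[0.0019,0,0,0.0068,-0.0019,-0.0005],[0.0019,0.01,-0.0093,0.0068,-0.0019,-0.0005],[0.0019,0.0222,-0.0213,0.0068,-0.0019,-0.0005],[0,0.0222,-0.0213,0,0,0],[0,0,0,0,0,0],[0,0,0,0,0,0]])

```text
clock: 12.6
tool_pos: [0.4653, 0.1793, 0.0246]
orientation: [-179.6, 45.0, -89.3]
force: [0.2, -1.0, -0.1]
opening: 0.0787
gripper_force: 0.0
```

Emit:
play_rows(deltas=[[0,0,0,0,0,0],[0,0,0,0,0,0],[0,0,0,0,0,0],[0,0,0,0,0,0]], gripper=-1)

```text
clock: 13.0
tool_pos: [0.4662, 0.1775, 0.0243]
orientation: [-179.6, 45.1, -89.6]
force: [0.3, -1.3, 4.7]
opening: 0.059
gripper_force: 30.0
```

```bash
python3 - <<'E'
from h import *
o=get_obs();print(o['joint_pos'].round(1),o['tool_pos'].round(4),o['opening'])
R=tool([0,-1,-1],hd(180)); plan([.4656,.187,.12],R)
E
```

```text
[  3.   27.4 -21.2 -58.2 -56.3  37.8] [0.4662 0.1775 0.0243] 0.0590066264902247
at [0.4662 0.1775 0.0243] dp mm [-0.6  9.5 95.7] rv [-9.011e+01  8.000e-02 -3.300e-01] n 11 row [-0.0001, 0.0011, 0.0109, -0.0455, 0.0, -0.0002]
```

Emit:
play_rows(deltas=[[0,0,0.02,0,0,0],[0,0,0.03,0,0,0],[0,0,0.03,-0.02,0,0],[0,0,0.02,-0.025,0,0],[0,0,0.02,-0.025,0,0],[0,0,0,-0.025,0,0],[0,0,0,-0.025,0,0],[0,0,0,-0.025,0,0],[0,0,0,-0.025,0,0],[0,0,0,-0.025,0,0]])

```text
clock: 14.0
tool_pos: [0.4661, 0.1776, 0.1202]
orientation: [-179.8, 9.8, -89.7]
force: [-0.5, -0.6, 0.1]
opening: 0.0587
gripper_force: 30.0
```

Emit:
play_rows(deltas=[[0,0,0,-0.025,0,0],[0,0,0,-0.025,0,0],[0,0,0,-0.025,0,0],[0,0,0,-0.025,0,0],[0,0,0,-0.025,0,0],[0,0,0,-0.025,0,0],[0,0,0,-0.025,0,0],[0,0,0,-0.025,0,0],[0,0,0,-0.025,0,0],[0,0,0,-0.025,0,0]])

```text
clock: 15.0
tool_pos: [0.4661, 0.1775, 0.1198]
orientation: [179.9, -35.2, -89.7]
force: [-0.5, -0.0, -0.7]
opening: 0.059
gripper_force: 30.0
```

```bash
python3 - <<'E'
from h import *
o=get_obs();print(o['joint_pos'].round(1),o['tool_pos'].round(4),o['opening'])
R=tool([0,-1,-1],hd(180)); plan([.4656,.187,.0385],R)
E
```

```text
[ 56.9  24.3 -29.1  19.8 -68.3 -69.3] [0.4661 0.1775 0.1198] 0.059018344341617915
at [0.4661 0.1775 0.1198] dp mm [ -0.5   9.5 -81.3] rv [-9.84 -0.1  -0.21] n 2 row [-0.0003, 0.0059, -0.0508, -0.0273, -0.0003, -0.0006]
```

Emit:
play_rows(deltas=[[0,0.002,-0.01,-0.0182,0,-0.0004],[0,0.002,-0.02,-0.0182,0,-0.0004],[0,0.002,-0.025,-0.0182,0,-0.0004],[0,0,-0.025,0,0,0],[0,0,-0.012,0,0,0],[0,0,-0.005,0,0,0],[0,0,0,0,0,0]])

```text
clock: 15.7
tool_pos: [0.466, 0.1821, 0.0422]
orientation: [179.8, -44.8, -89.9]
force: [0.5, 0.1, -0.5]
opening: 0.0593
gripper_force: 30.0
```

Emit:
play_rows(deltas=[[0,0,-0.0013,0,0,0],[0,0,-0.0013,0,0,0],[0,0,0,0,0,0]])

```text
clock: 16.0
tool_pos: [0.4661, 0.1825, 0.0405]
orientation: [179.9, -44.8, -89.9]
force: [-0.3, 0.2, -0.3]
opening: 0.0589
gripper_force: 30.0
```

```bash
python3 - <<'E'
from h import *
o=get_obs();print(o['joint_pos'].round(1),o['tool_pos'].round(4),o['orientation'].round(2),o['force'].round(1))
b,d,m=snap('scene');p=proj([.466,.19,.03],m)[0].astype(int);print(p)
cv2.imwrite('pics/st.png',cv2.resize(b[p[1]-60:p[1]+60,p[0]-70:p[0]+70],None,fx=5,fy=5,interpolation=2))
E
```

```text
[ 59.1  35.9 -29.6  23.1 -66.7 -76.5] [0.4661 0.1825 0.0405] [179.85 -44.77 -89.91] [-0.3  0.2 -0.3]
[207 274]
```

View pics/st.png

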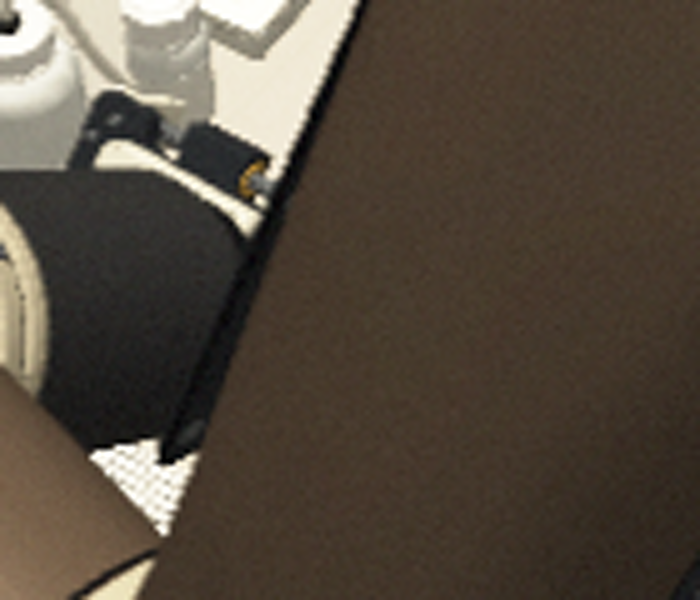

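The arm hides the cassette in that view: it fills the right side, from about column 250 on. I'll find the touchdown by force.

Emit:
play_rows(deltas=[[0,0,-0.001,0,0,0],[0,0,-0.001,0,0,0],[0,0,0,0,0,0]])

```text
clock: 16.35
tool_pos: [0.4659, 0.1823, 0.0383]
orientation: [179.8, -44.8, -89.8]
force: [-0.1, -0.5, 0.7]
opening: 0.0587
gripper_force: 30.0
```

Emit:
play_rows(deltas=[[0,0,-0.001,0,0,0],[0,0,-0.001,0,0,0],[0,0,0,0,0,0]])

```text
clock: 16.65
tool_pos: [0.4659, 0.1823, 0.0366]
orientation: [179.8, -44.9, -89.8]
force: [0.1, -0.9, -1.5]
opening: 0.0594
gripper_force: 30.0
```

Emit:
play_rows(deltas=[[0,0,-0.001,0,0,0],[0,0,-0.0005,0,0,0],[0,0,0,0,0,0]])

```text
clock: 16.95
tool_pos: [0.4659, 0.1823, 0.0364]
orientation: [179.8, -44.9, -89.9]
force: [-2.0, 1.7, 6.9]
opening: 0.0587
gripper_force: 30.0
```

Emit:
play_rows(deltas=[[0,0,-0.001,0,0,0],[0,0,-0.0005,0,0,0],[0,0,0,0,0,0]])

```text
clock: 17.25
tool_pos: [0.4659, 0.1822, 0.0363]
orientation: [179.8, -45.0, -89.9]
force: [-4.3, 2.9, 15.2]
opening: 0.059
gripper_force: 30.0
```

Emit:
play_rows(deltas=[[0,0,0.0017,0,0,0],[0,0,0,0,0,0]])

```text
clock: 17.45
tool_pos: [0.4659, 0.1823, 0.0365]
orientation: [179.8, -44.9, -89.9]
force: [-2.5, 1.2, 6.2]
opening: 0.0591
gripper_force: 30.0
```

Emit:
play_rows(deltas=[[0,0,0,0,0,0],[0,0,0,0,0,0],[0,0,0,0,0,0],[0,0,0,0,0,0],[0,0.02,0.02,0,0,0],[0,0.04,0.04,0,0,0],[0,0.04,0.04,0,0,0],[0,0,0.04,0,0,0],[0,0,0,0,0,0]], gripper=0.7)

```text
clock: 18.35
tool_pos: [0.467, 0.2648, 0.1509]
orientation: [-179.9, -44.5, -90.0]
force: [0.9, -0.1, -0.3]
opening: 0.0746
gripper_force: 0.0
```

```bash
python3 - <<'E'
from h import *
o=get_obs();print(o['joint_pos'].round(1),o['tool_pos'].round(4),o['opening'])
a,D,m=snap('top');P=pts(D,m)
k=(abs(P[...,0]-.466)<.06)&(abs(P[...,1]-.17)<.04)&(P[...,2]>.03)&(P[...,2]<.065)
v,u=np.nonzero(k);print(len(u),P[k].mean(0).round(4) if len(u) else '', np.percentile(P[k],[5,95],axis=0).round(3).tolist() if len(u) else '')
p=proj([.466,.166,.03],m)[0].astype(int);print(p)
np.savez('s2.npz',a=a,D=D)
print((P[p[1]-14:p[1]+15:2,p[0]-14:p[0]+15:2,2]*1000).round().astype(int))
R=tool([0,np.cos(np.radians(25)),-np.sin(np.radians(25))],hd(180)); plan([.466,.08,.13],R)
E
```

```text
[ 63.1  31.7 -16.4  18.8 -83.5 -72.3] [0.467  0.2648 0.1509] 0.07457006224973532
174 [0.4642 0.1649 0.0521] [[0.437, 0.159, 0.041], [0.491, 0.172, 0.057]]
[190 200]
[[ 5  1  0  1  5  4  2 -2  3  2  2 -2  2 -1  3]
 [ 3 -1  0  3  0  2 -3  1 -3  0  3  3  3  1  2]
 [-2  0  4  2  3  1 55 54 51 27 -4  2  5 -1  0]
 [ 1  1  4  2  3  2 53 53 52 22  0 -2  2  3  2]
 [ 4  3 -1  1  3  2 54 55 54 24  3  3  1  1 -1]
 [ 6  2  1  0 -1 -3 53 56 55 23  1  2 -1 -2  2]
 [ 0  4  0  1  0  1 53 51 53 23  0  0  5  1  1]
 [ 1  0  1 -1  2  0 55 52 54 24  1  5  1  3  4]
 [ 3 -1  2 -1 -1 -1 52 58 54 23  5  0  0  3  1]
 [ 0  0  0  2  2  3 57 53 53 18  4  0  1  3  2]
 [ 4  1  3 -2  5 -1 54 56 56 23  0  2 -1  1  3]
 [ 3 -3  0 -1  0  0 52 55 58 23  2  6  1 -2  1]
 [ 5  0  1  0  1  2 53 56 56 21  0  0  2 -2 -1]
 [ 2  1  0  3  2 -1 53 57 54 18  3  0 -1  2  2]
 [ 0  4  0  2  7  1  5  0  2  1  0  3  2  2 -2]]
at [0.4663 0.2635 0.1491] dp mm [  -0.3 -183.5  -19.1] rv [ 1.0964e+02  1.0000e-02 -6.0000e-02] n 14 row [-0.0, -0.0164, -0.0017, 0.0435, 0.0, -0.0]
```

The cassette stands cleanly on edge: centre y 0.165, top 54 mm, x 0.437–0.491. Now I'll swing the tool over to its back side.

Emit:
play_rows(deltas=[[0,0,0.02,0.01,0,0],[0,0,0.02,0.0304,0,0],[0,-0.005,0.02,0.0304,0,0],[0,-0.0111,0.01,0.0304,0,0],[0,-0.0111,0,0.0304,0,0],[0,-0.0111,0,0.0304,0,0],[0,-0.0111,0,0.0304,0,0],[0,-0.0111,0,0.0304,0,0],[0,-0.0111,0,0.0304,0,0],[0,-0.0111,0,0.0304,0,0]])

```text
clock: 19.4
tool_pos: [0.4653, 0.1953, 0.2031]
orientation: [179.9, 6.4, -89.9]
force: [0.4, -1.1, -0.1]
opening: 0.0746
gripper_force: 0.0
```

Emit:
play_rows(deltas=[[0,-0.0131,0,0.0304,0,0],[0,-0.0131,0,0.0304,0,0],[0,-0.0131,0,0.0304,0,0],[0,-0.0131,0,0.0304,0,0],[0,-0.0131,0,0.0304,0,0],[0,-0.0131,0,0.0304,0,0],[0,-0.0131,0,0.0304,0,0],[0,-0.0131,-0.02,0.0304,0,0],[0,-0.0131,-0.03,0.0304,0,0],[0,-0.0111,-0.03,0.0304,0,0]])

```text
clock: 20.4
tool_pos: [0.4661, 0.092, 0.1391]
orientation: [-179.7, 61.1, -89.8]
force: [0.7, -0.3, -0.4]
opening: 0.0747
gripper_force: 0.0
```

```bash
python3 - <<'E'
from h import *
o=get_obs();print(o['joint_pos'].round(1),o['opening'])
d=np.array([0,np.cos(np.radians(25)),-np.sin(np.radians(25))]);R=tool(d,hd(180)); plan(np.array([.466,.150,.0345])-.07*d,R)
print((d*.07/.8).round(4))
E
```

```text
[-14.5  25.9 -14.9 -59.1 -81.4  42.3] 0.07467968404057468
at [0.4661 0.092  0.1391] dp mm [ -0.1  -5.4 -75. ] rv [3.87 0.13 0.02] n 2 row [-0.0001, -0.0034, -0.0469, 0.0107, 0.0004, 0.0001]
[ 0.      0.0793 -0.037 ]
```

Emit:
play_rows(deltas=[[0,-0.0034,-0.03,0.0107,0.0004,0],[0,-0.0034,-0.03,0.0107,0.0004,0],[0,0,-0.033,0,0,0],[0,0,0,0,0,0],[0,0,0,0,0,0]])

```text
clock: 20.9
tool_pos: [0.4653, 0.0876, 0.065]
orientation: [179.4, 64.8, -90.5]
force: [0.2, 0.8, 0.5]
opening: 0.0746
gripper_force: 0.0
```

```bash
python3 - <<'E'
from h import *
o=get_obs();print(o['joint_pos'].round(1),o['force'].round(1))
d=np.array([0,np.cos(np.radians(25)),-np.sin(np.radians(25))]);R=tool(d,hd(180)); plan(np.array([.466,.150,.0345]),R,3)
a,D,m=snap('top');P=pts(D,m)
k=(abs(P[...,0]-.466)<.06)&(abs(P[...,1]-.17)<.03)&(P[...,2]>.035)&(P[...,2]<.065)
print(k.sum(),P[k].mean(0).round(4) if k.sum() else '')
E
```

```text
[-16.8  36.2 -14.9 -61.3 -80.5  52.2] [0.2 0.8 0.5]
at [0.4653 0.0876 0.065 ] dp mm [  0.7  62.4 -30.5] rv [ 0.18 -0.27 -0.11] n 3 row [0.0003, 0.026, -0.0127, 0.0003, -0.0005, -0.0002]
136 [0.4695 0.166  0.0531]
```

Emit:
play_rows(deltas=[[0.0003,0.02,-0.0097,0.0003,-0.0005,0],[0.0003,0.02,-0.0097,0.0003,-0.0005,0],[0.0003,0.02,-0.0097,0,-0.0005,0],[0,0.018,-0.009,0,0,0],[0,0,0,0,0,0],[0,0,0,0,0,0]])

```text
clock: 21.55
tool_pos: [0.4662, 0.1507, 0.0346]
orientation: [-179.7, 64.9, -89.5]
force: [1.2, -0.3, -0.2]
opening: 0.0746
gripper_force: 0.0
```

Emit:
play_rows(deltas=[[0,0,0,0,0,0],[0,0,0,0,0,0],[0,0,0,0,0,0],[0,0,0,0,0,0],[0,0,0,0,0,0]], gripper=-1)

```text
clock: 22.05
tool_pos: [0.4669, 0.1497, 0.035]
orientation: [-179.5, 64.9, -89.5]
force: [-0.6, -0.7, 1.1]
opening: 0.0592
gripper_force: 30.0
```

```bash
python3 - <<'E'
from h import *
o=get_obs();print(o['joint_pos'].round(1),o['force'].round(1))
n,c=np.sin(np.radians(25)),np.cos(np.radians(25))
R=tool(hd(-1.2)*n+[0,0,-c],hd(-91.2)); plan([.53,-.188,.25],R)
R0=Ro.from_euler('xyz',o['orientation'],degrees=True);
# axes of plate via nominal grip: at regrasp x_c=-Z,z_c=+Y
rel=R*R0.inv();print(rel.apply([0,0,-1]).round(3),rel.apply([0,1,0]).round(3))
E
```

```text
[-11.7  38.6 -17.  -66.2 -75.7  55.4] [-0.6 -0.7  1.1]
at [0.4669 0.1497 0.035 ] dp mm [  63.1 -337.7  215. ] rv [-69.77 -68.22  68.22] n 15 row [0.0053, -0.0281, 0.0179, -0.0258, -0.0253, 0.0253]
[ 1.    -0.024 -0.002] [-0.002  0.002 -1.   ]
```

Emit:
play_rows(deltas=[[0,0,0.02,0,0,0],[0,0,0.035,0,0,0],[0,0,0.035,0,0,0],[0,-0.005,0.035,-0.0176,-0.0172,0.0172],[0,-0.0234,0.035,-0.0176,-0.0172,0.0172],[0.0044,-0.0234,0.035,-0.0176,-0.0172,0.0172],[0.0044,-0.0234,0.035,-0.0176,-0.0172,0.0172],[0.0044,-0.0234,0.035,-0.0176,-0.0172,0.0172],[0.0044,-0.0234,0,-0.0176,-0.0172,0.0172],[0.0044,-0.0234,0,-0.0176,-0.0172,0.0172]])

```text
clock: 23.05
tool_pos: [0.4846, 0.0328, 0.2483]
orientation: [-159.3, 36.2, -50.9]
force: [0.0, -0.4, -1.0]
opening: 0.0595
gripper_force: 30.0
```

Emit:
play_rows(deltas=[[0.0044,-0.0234,0,-0.0176,-0.0172,0.0172],[0.0044,-0.0234,0,-0.0176,-0.0172,0.0172],[0.0044,-0.0234,0,-0.0176,-0.0172,0.0172],[0.0044,-0.0234,0,-0.0176,-0.0172,0.0172],[0.0044,-0.0234,0,-0.0176,-0.0172,0.0172],[0.0044,-0.0234,0,-0.0176,-0.0172,0.0172],[0.0044,-0.0234,0,-0.0176,-0.0172,0.0172],[0.0044,-0.0234,0,-0.0176,-0.0172,0.0172],[0.0044,-0.0234,0,-0.0176,-0.0172,0.0172],[0.0044,-0.0234,0,-0.0176,-0.0172,0.0172]])

```text
clock: 24.05
tool_pos: [0.5193, -0.1541, 0.2469]
orientation: [-167.0, -6.8, -20.5]
force: [0.3, -0.2, -0.9]
opening: 0.0599
gripper_force: 30.0
```

```bash
python3 - <<'E'
from h import *
o=get_obs();print(o['joint_pos'].round(1),o['force'].round(1))
n,c=np.sin(np.radians(25)),np.cos(np.radians(25))
R=tool(hd(-1.2)*n+[0,0,-c],hd(-91.2)); plan([.53,-.188,.18],R)
a,D,m=snap('top');b,Db,mb=snap('scene');np.savez('s3.npz',a=a,b=b,D=D,Db=Db)
exec(open('/dev/stdin').read()) if 0 else None
for im,cam,cc in((a,m,(335,169)),(b,mb,(273,153))):
    h=cv2.cvtColor(im,cv2.COLOR_BGR2HSV);k=cv2.inRange(h,np.array([8,80,100]),np.array([28,255,255]));r=np.zeros_like(k);cv2.circle(r,cc,16,255,-1);k&=r
    print(int((k>0).sum()))
E
```

```text
[ -3.5   4.4 -16.7 -12.2 -59.2  79.1] [ 0.3 -0.2 -0.9]
at [ 0.5193 -0.1541  0.2469] dp mm [ 10.7 -33.9 -66.9] rv [-15.77 -15.48  15.48] n 4 row [0.0034, -0.0106, -0.0209, -0.0219, -0.0215, 0.0215]
1
29
```

Emit:
play_rows(deltas=[[0.0024,-0.0071,-0.01,-0.0175,-0.0172,0.0172],[0.0024,-0.0071,-0.02,-0.0175,-0.0172,0.0172],[0.0024,-0.0071,-0.03,-0.0175,-0.0172,0.0172],[0.0024,-0.0071,-0.03,-0.0175,-0.0172,0.0172],[0.0024,-0.0071,-0.03,-0.0175,-0.0172,0.0172],[0.0024,-0.0071,-0.03,0,0,0],[0,0,-0.015,0,0,0],[0,0,0,0,0,0]])

```text
clock: 24.95
tool_pos: [0.5293, -0.1876, 0.1124]
orientation: [-179.8, -24.6, -1.6]
force: [-0.7, -0.1, -0.7]
opening: 0.0597
gripper_force: 30.0
```

```bash
python3 - <<'E'
from h import *
o=get_obs();print(o['joint_pos'].round(1),o['force'].round(1))
n,c=np.sin(np.radians(25)),np.cos(np.radians(25))
R=tool(hd(-1.2)*n+[0,0,-c],hd(-91.2)); plan([.531,-.188,.0833],R)
w,dw,mw=snap('wrist');np.savez('w3.npz',w=w,d=dw,T=mw['world_to_cam'],k=[mw['fx'],mw['fy'],mw['cx'],mw['cy']])
b,Db,mb=snap('scene');np.savez('s4.npz',b=b,Db=Db)
W=cv2.resize(w,(512,384));B=cv2.resize(b[105:205,210:310],(288,288),interpolation=2)
im=np.zeros((384,800,3),np.uint8);im[:,:512]=W;im[:288,512:]=B;cv2.imwrite('pics/hov.png',im)
E
```

```text
[  1.    7.6 -44.    3.5 -13.9  84.3] [-0.7 -0.1 -0.7]
at [ 0.5293 -0.1876  0.1124] dp mm [  1.7  -0.4 -29.1] rv [-0.23 -0.43  0.29] n 1 row [0.0021, -0.0005, -0.0363, -0.0013, -0.0024, 0.0016]
```

View pics/hov.png

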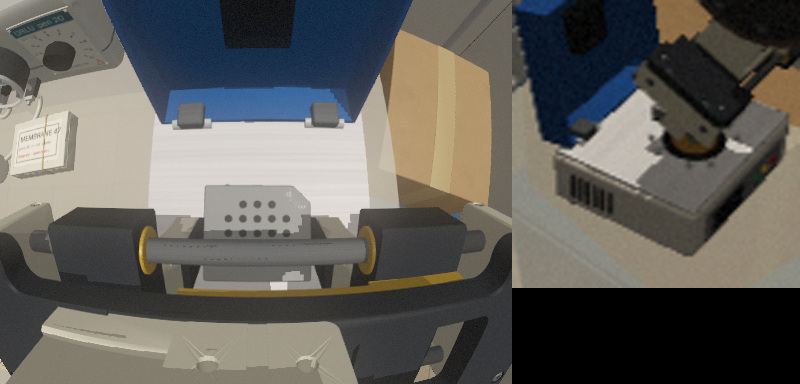

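The picture shows the cassette flipped: grey back with holes up at (255,215), and its cut corner at the far right at (303,192), which is the red-pin side. I'll refine the nest position from the pins in the earlier open-lid picture.

```bash
python3 - <<'E'
from h import *
s=np.load('s1.npz'); m=camera_model('top'); mb=camera_model('scene')
pins=np.array([(-31,22),(-31,-22),(31,22),(-16,34),(16,34),(-16,-34),(24.8,-27.8)])/1000
Rz=Ro.from_euler('z',-1.2,degrees=True).as_matrix()[:2,:2]
for nm,im,cam in(('top',s['a'],m),('scene',s['b'],mb)):
    g=cv2.resize(im,None,fx=4,fy=4,interpolation=cv2.INTER_CUBIC); hsv=cv2.cvtColor(g,cv2.COLOR_BGR2HSV).astype(float)
    dark=255-hsv[...,2]; red=hsv[...,1]
    for p in pins:
        q=np.r_[Rz@p+[.539,-.188],.0635]; u,v=proj(q,cam)[0]; U,V=int(u*4+1.5),int(v*4+1.5); r=11
        src=red if p[0]==.0248 else dark
        w=src[V-r:V+r+1,U-r:U+r+1].copy(); w-=np.median(w)+0.45*(w.max()-np.median(w)); w[w<0]=0
        yy,xx=np.mgrid[-r:r+1,-r:r+1]; du,dv=(w*xx).sum()/w.sum(),(w*yy).sum()/w.sum()
        P=ray([[u+du/4,v+dv/4]],.0635,cam)[0][:2]-Rz@p; print(nm,p*1000,(P*1000).round(1),int((w>0).sum()),int(src[V-r:V+r+1,U-r:U+r+1].max()-np.median(src[V-r:V+r+1,U-r:U+r+1])))
w=np.load('w3.npz'); fx,fy,cx,cy=w['k'];T=np.linalg.inv(w['T'])
def wray(px,z):
    o=[]
    for u,v in px:
        a,b=(u-cx)/fx,(v-cy)/fy; r=np.hypot(a,b); d=np.array([np.sin(r)*a/r,np.sin(r)*b/r,np.cos(r)]); d=T[:3,:3]@d; o.append(T[:3,3]+d*(z-T[2,3])/d[2])
    return np.array(o)
print((wray([(205,185),(291,185),(310,203),(205,281)],.104)*1000).round(1))
E
```

```text
top [-31.  22.] [ 538.9 -182.7] 144 176
top [-31. -22.] [ 539.5 -185.5] 38 88
top [31. 22.] [ 542.3 -185.7] 89 99
top [-16.  34.] [ 534.2 -184.7] 58 10
top [16. 34.] [ 538.4 -183.9] 93 7
top [-16. -34.] [ 537.9 -186.2] 35 123
top [ 24.8 -27.8] [ 539.1 -187.7] 32 173
scene [-31.  22.] [ 545.5 -194. ] 108 167
scene [-31. -22.] [ 537.7 -189.2] 58 121
scene [31. 22.] [ 542.  -189.3] 211 54
scene [-16.  34.] [ 541.6 -196.7] 129 165
scene [16. 34.] [ 537.4 -190.3] 90 119
scene [-16. -34.] [ 539.  -178.2] 51 180
scene [ 24.8 -27.8] [ 537.6 -189.3] 36 157
[[ 564.1 -158.7  104. ]
 [ 562.8 -206.9  104. ]
 [ 552.3 -217.2  104. ]
 [ 510.5 -158.   104. ]]
```

Emit:
play_rows(deltas=[[0.0015,-0.0005,-0.01,-0.0011,-0.0028,0.0016],[0,0,-0.0125,0,0,0],[0,0,0,0,0,0],[0,0,0,0,0,0]])

```text
clock: 25.45
tool_pos: [0.5327, -0.188, 0.0978]
orientation: [180.0, -25.4, -1.0]
force: [0.9, -0.3, -1.2]
opening: 0.0596
gripper_force: 30.0
```

```bash
python3 - <<'E'
from h import *
n,c=np.sin(np.radians(25)),np.cos(np.radians(25))
R=tool(hd(-1.2)*n+[0,0,-c],hd(-91.2)); plan([.5305,-.188,.0833],R,1);o=get_obs();print(o['joint_pos'].round(1),o['orientation'].round(2))
w,dw,mw=snap('wrist');print(camera_model('wrist')['fx']); np.savez('w4.npz',w=w,d=dw,T=mw['world_to_cam'],k=[mw['fx'],mw['fy'],mw['cx'],mw['cy']])
E
```

```text
at [ 0.5327 -0.188   0.0978] dp mm [ -2.2   0.  -14.5] rv [ 0.04  0.44 -0.14] n 1 row [-0.0027, 0.0, -0.0181, 0.0002, 0.0025, -0.0008]
[  0.9   9.2 -46.    5.4  -9.4  82.9] [179.96 -25.44  -1.04]
297.3186396354542
```

Emit:
play_rows(deltas=[[-0.0028,0,0,0,0.0016,-0.0005],[0,0,-0.005,0,0,0],[0,0,-0.004,0,0,0],[0,0,0,0,0,0],[0,0,0,0,0,0]])

```text
clock: 26.0
tool_pos: [0.5297, -0.188, 0.0894]
orientation: [179.9, -25.1, -1.1]
force: [0.1, -0.4, -0.7]
opening: 0.0598
gripper_force: 30.0
```

```bash
python3 - <<'E'
from h import *
n,c=np.sin(np.radians(25)),np.cos(np.radians(25))
R=tool(hd(-1.2)*n+[0,0,-c],hd(-91.2)); plan([.5305,-.188,.0833],R,1);o=get_obs();print(o['joint_pos'].round(1),o['force'].round(1))
E
```

```text
at [ 0.5297 -0.188   0.0894] dp mm [ 0.8  0.  -6.1] rv [ 0.05  0.07 -0.07] n 1 row [0.0009, 0.0001, -0.0076, 0.0003, 0.0004, -0.0004]
[  0.9   9.9 -47.    6.5  -8.   81.8] [ 0.1 -0.4 -0.7]
```

Emit:
play_rows(deltas=[[0.0008,0,-0.001,0,0,0],[0,0,-0.0015,0,0,0],[0,0,0,0,0,0]])

```text
clock: 26.3
tool_pos: [0.5305, -0.188, 0.0875]
orientation: [179.9, -25.1, -1.1]
force: [0.3, -0.1, -1.8]
opening: 0.0596
gripper_force: 30.0
```

Emit:
play_rows(deltas=[[0,0,-0.0015,0,0,0],[0,0,-0.001,0,0,0],[0,0,0,0,0,0]])

```text
clock: 26.6
tool_pos: [0.5304, -0.188, 0.0855]
orientation: [179.9, -25.1, -1.1]
force: [0.4, -0.4, -0.2]
opening: 0.0597
gripper_force: 30.0
```

Emit:
play_rows(deltas=[[0,0,-0.001,0,0,0],[0,0,-0.001,0,0,0],[0,0,0,0,0,0]])

```text
clock: 26.9
tool_pos: [0.5304, -0.1881, 0.0839]
orientation: [179.9, -25.1, -1.1]
force: [0.5, 0.4, -1.0]
opening: 0.0598
gripper_force: 30.0
```

Emit:
play_rows(deltas=[[0,0,-0.0007,0,0,0],[0,0,-0.0006,0,0,0],[0,0,0,0,0,0]])

```text
clock: 27.2
tool_pos: [0.5308, -0.1881, 0.0837]
orientation: [179.9, -25.2, -1.1]
force: [-4.3, 0.7, 8.0]
opening: 0.0598
gripper_force: 30.0
```

Emit:
play_rows(deltas=[[0,0,0.0008,0,0,0],[0,0,0,0,0,0]])

```text
clock: 27.4
tool_pos: [0.5306, -0.188, 0.0838]
orientation: [179.9, -25.1, -1.1]
force: [-0.2, -0.3, -0.2]
opening: 0.0596
gripper_force: 30.0
```

Emit:
play_rows(deltas=[[0,0,0,0,0,0],[0,0,0,0,0,0],[0,0,0,0,0,0],[0,0,0,0,0,0],[-0.0053,0,0.0113,0,0,0],[-0.0106,0,0.0226,0,0,0],[-0.016,0,0.034,0,0,0],[-0.016,0,0.034,0,0,0],[-0.016,0,0.034,0,0,0],[0,0,0,0,0,0]], gripper=0.6)

```text
clock: 28.4
tool_pos: [0.4802, -0.1881, 0.1966]
orientation: [179.9, -25.5, -1.1]
force: [0.7, -0.1, -0.7]
opening: 0.0699
gripper_force: 0.0
```

```bash
python3 - <<'E'
from h import *
o=get_obs();print(o['joint_pos'].round(1),o['opening'])
plan([.66,-.1913,.33],tool([0,0,-1],hd(-1.2))); plan([.66,-.1913,.33],tool([0,0,-1],hd(178.8)))
w,dw,mw=snap('wrist');b,Db,mb=snap('scene');a,D,m=snap('top')
im=np.zeros((384,800,3),np.uint8);im[:,:512]=w;im[:288,512:]=cv2.resize(b[105:205,210:310],(288,288),interpolation=2);cv2.imwrite('pics/seat.png',im)
E
```

```text
[  1.2  -4.7 -42.5   2.3 -26.8  85.8] 0.06986505268721295
at [ 0.4802 -0.1881  0.1966] dp mm [179.8  -3.2 133.4] rv [-19.54  20.44  88.28] n 12 row [0.0187, -0.0003, 0.0139, -0.009, 0.0095, 0.0409]
at [ 0.4802 -0.1881  0.1966] dp mm [179.8  -3.2 133.4] rv [ 20.45  19.55 -88.47] n 12 row [0.0187, -0.0003, 0.0139, 0.0095, 0.0091, -0.041]
```

View pics/seat.png

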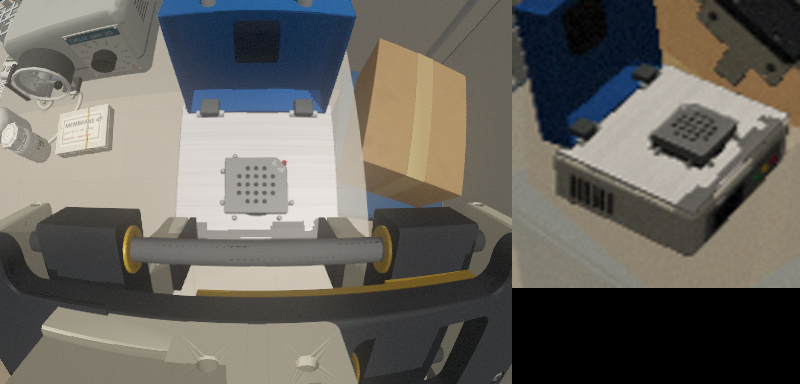

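The cassette is seated, back up, at (257,184), with the pins around it and its cut corner at the red pin (284,163). The lid still stands open. Next I'll fetch the handle.

Emit:
play_rows(deltas=[[0,0,0.034,0.0095,0.0091,-0.041],[0,0,0.034,0.0095,0.0091,-0.041],[0.0225,0,0.034,0.0095,0.0091,-0.041],[0.0225,0,0.034,0.0095,0.0091,-0.041],[0.0225,0,0.03,0.0095,0.0091,-0.041],[0.0225,-0.0007,0,0.0095,0.0091,-0.041],[0.0225,-0.0007,0,0.0095,0.0091,-0.041],[0.0225,-0.0007,0,0.0095,0.0091,-0.041],[0.0225,-0.0007,0,0.0095,0.0091,-0.041],[0.0225,-0.0007,0,0.0095,0.0091,-0.041]], gripper=-0.3)

```text
clock: 29.55
tool_pos: [0.6245, -0.1906, 0.3226]
orientation: [-177.4, -3.1, -76.9]
force: [-0.1, 0.7, 0.8]
opening: 0.0305
gripper_force: 0.0
```

Emit:
play_rows(deltas=[[0.0225,-0.0007,0,0.0095,0.0091,-0.041],[0.0225,-0.0007,0,0.0095,0.0091,-0.041],[0,0,0,0,0,0],[0,0,0,0,0,0]])

```text
clock: 29.95
tool_pos: [0.6598, -0.1921, 0.322]
orientation: [179.7, 0.5, -91.2]
force: [-0.2, -0.1, -0.1]
opening: 0.0305
gripper_force: 0.0
```

```bash
python3 - <<'E'
from h import *
o=get_obs();print(o['joint_pos'].round(1),o['opening'])
plan([.6615,-.192,.236],tool([0,0,-1],hd(178.8)))
w,d,m=snap('wrist');a,D,mt=snap('top');P=pts(D,mt);k=(P[...,2]>.2)&(P[...,2]<.25)&(P[...,0]>.62)&(P[...,0]<.72)&(P[...,1]>-.25)&(P[...,1]<-.12)
q=P[k];print(len(q),np.median(q,0).round(4) if len(q) else '')
cv2.imwrite('pics/hd.png',w)
E
```

```text
[ -0.3  20.1  10.   -0.5 -80.2  -0.9] 0.030511666227668686
at [ 0.6598 -0.1921  0.322 ] dp mm [  1.7   0.1 -86. ] rv [-0.5  -0.26  0.04] n 2 row [0.0011, 0.0001, -0.0538, -0.0014, -0.0007, 0.0001]
209 [ 0.6641 -0.1622  0.2162]
```

View pics/hd.png

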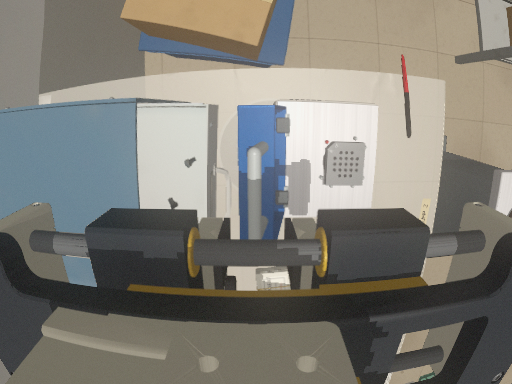

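The bar (column 254) lies between the fingers (columns 217 and 301). I'll descend and grip it.

Emit:
play_rows(deltas=[[0.0012,0,-0.01,-0.0028,-0.0014,0],[0.0012,0,-0.03,0,0,0],[0,0,-0.04,0,0,0],[0,0,-0.0275,0,0,0],[0,0,0,0,0,0]])

```text
clock: 30.55
tool_pos: [0.6589, -0.1913, 0.2357]
orientation: [179.9, 0.0, -91.3]
force: [0.1, -0.6, -0.4]
opening: 0.0309
gripper_force: 0.0
```

Emit:
play_rows(deltas=[[0,0,0,0,0,0],[0,0,0,0,0,0],[0,0,0,0,0,0],[0,0,0,0,0,0]], gripper=-1)

```text
clock: 30.95
tool_pos: [0.6617, -0.192, 0.2409]
orientation: [-179.7, -0.0, -91.3]
force: [-3.1, 1.9, 6.2]
opening: 0.01
gripper_force: 30.0
```

```bash
python3 - <<'E'
import numpy as np
t=np.radians(3.9+np.linspace(100.3,0,31)); x=-175.4*np.cos(t); z=175.4*np.sin(t)
d=np.c_[np.diff(x),-.021*np.diff(x),np.diff(z),np.zeros((30,3))]/800
for i in range(0,30,10): print(d[i:i+10].round(4).tolist())
E
```

```text
[[-0.0125, 0.0003, 0.0028, 0.0, 0.0, 0.0], [-0.0126, 0.0003, 0.002, 0.0, 0.0, 0.0], [-0.0127, 0.0003, 0.0013, 0.0, 0.0, 0.0], [-0.0128, 0.0003, 0.0006, 0.0, 0.0, 0.0], [-0.0128, 0.0003, -0.0002, 0.0, 0.0, 0.0], [-0.0128, 0.0003, -0.0009, 0.0, 0.0, 0.0], [-0.0127, 0.0003, -0.0017, 0.0, 0.0, 0.0], [-0.0126, 0.0003, -0.0024, 0.0, 0.0, 0.0], [-0.0124, 0.0003, -0.0031, 0.0, 0.0, 0.0], [-0.0122, 0.0003, -0.0039, 0.0, 0.0, 0.0]]
[[-0.0119, 0.0003, -0.0046, 0.0, 0.0, 0.0], [-0.0117, 0.0002, -0.0053, 0.0, 0.0, 0.0], [-0.0113, 0.0002, -0.0059, 0.0, 0.0, 0.0], [-0.011, 0.0002, -0.0066, 0.0, 0.0, 0.0], [-0.0106, 0.0002, -0.0072, 0.0, 0.0, 0.0], [-0.0101, 0.0002, -0.0078, 0.0, 0.0, 0.0], [-0.0097, 0.0002, -0.0084, 0.0, 0.0, 0.0], [-0.0092, 0.0002, -0.0089, 0.0, 0.0, 0.0], [-0.0086, 0.0002, -0.0095, 0.0, 0.0, 0.0], [-0.0081, 0.0002, -0.0099, 0.0, 0.0, 0.0]]
[[-0.0075, 0.0002, -0.0104, 0.0, 0.0, 0.0], [-0.0068, 0.0001, -0.0108, 0.0, 0.0, 0.0], [-0.0062, 0.0001, -0.0112, 0.0, 0.0, 0.0], [-0.0055, 0.0001, -0.0115, 0.0, 0.0, 0.0], [-0.0049, 0.0001, -0.0118, 0.0, 0.0, 0.0], [-0.0042, 0.0001, -0.0121, 0.0, 0.0, 0.0], [-0.0034, 0.0001, -0.0123, 0.0, 0.0, 0.0], [-0.0027, 0.0001, -0.0125, 0.0, 0.0, 0.0], [-0.002, 0.0, -0.0126, 0.0, 0.0, 0.0], [-0.0012, 0.0, -0.0127, 0.0, 0.0, 0.0]]
```

Emit:
play_rows(deltas=[[-0.0125,0.0003,0.0028,0,0,0],[-0.0126,0.0003,0.002,0,0,0],[-0.0127,0.0003,0.0013,0,0,0],[-0.0128,0.0003,0.0006,0,0,0],[-0.0128,0.0003,-0.0002,0,0,0],[-0.0128,0.0003,-0.0009,0,0,0],[-0.0127,0.0003,-0.0017,0,0,0],[-0.0126,0.0003,-0.0024,0,0,0],[-0.0124,0.0003,-0.0031,0,0,0],[-0.0122,0.0003,-0.0039,0,0,0]])

```text
clock: 31.95
tool_pos: [0.5594, -0.1896, 0.2342]
orientation: [-179.8, 0.0, -91.3]
force: [0.8, -2.2, 2.7]
opening: 0.0097
gripper_force: 30.0
```

Emit:
play_rows(deltas=[[-0.0119,0.0003,-0.0046,0,0,0],[-0.0117,0.0002,-0.0053,0,0,0],[-0.0113,0.0002,-0.0059,0,0,0],[-0.011,0.0002,-0.0066,0,0,0],[-0.0106,0.0002,-0.0072,0,0,0],[-0.0101,0.0002,-0.0078,0,0,0],[-0.0097,0.0002,-0.0084,0,0,0],[-0.0092,0.0002,-0.0089,0,0,0],[-0.0086,0.0002,-0.0095,0,0,0],[-0.0081,0.0002,-0.0099,0,0,0]])

```text
clock: 32.95
tool_pos: [0.4781, -0.1876, 0.1748]
orientation: [-179.8, 0.0, -91.3]
force: [1.8, 2.9, -0.7]
opening: 0.0097
gripper_force: 30.0
```

Emit:
play_rows(deltas=[[-0.0075,0.0002,-0.0104,0,0,0],[-0.0068,0.0001,-0.0108,0,0,0],[-0.0062,0.0001,-0.0112,0,0,0],[-0.0055,0.0001,-0.0115,0,0,0],[-0.0049,0.0001,-0.0118,0,0,0],[-0.0042,0.0001,-0.0121,0,0,0],[-0.0034,0.0001,-0.0123,0,0,0]])

```text
clock: 33.65
tool_pos: [0.4479, -0.1872, 0.1107]
orientation: [-179.8, 0.0, -91.3]
force: [2.1, 3.7, 0.5]
opening: 0.0098
gripper_force: 30.0
```

Emit:
play_rows(deltas=[[-0.0027,0.0001,-0.01,0,0,0],[-0.002,0,-0.01,0,0,0],[-0.0012,0,-0.008,0,0,0],[0,0,-0.004,0,0,0],[0,0,0,0,0,0]])

```text
clock: 34.15
tool_pos: [0.4438, -0.1871, 0.0852]
orientation: [-179.7, -0.0, -91.3]
force: [3.1, 4.7, 0.7]
opening: 0.0099
gripper_force: 30.0
```

Emit:
play_rows(deltas=[[0,0,-0.002,0,0,0],[0,0,-0.002,0,0,0],[0,0,0,0,0,0]])

```text
clock: 34.45
tool_pos: [0.4437, -0.1872, 0.0831]
orientation: [-179.7, -0.0, -91.3]
force: [-0.9, 5.9, 10.0]
opening: 0.0099
gripper_force: 30.0
```

Emit:
play_rows(deltas=[[0,0,-0.001,0,0,0],[0,0,0,0,0,0]])

```text
clock: 34.65
tool_pos: [0.4437, -0.1872, 0.0829]
orientation: [-179.7, -0.0, -91.3]
force: [-3.2, 7.7, 19.1]
opening: 0.0098
gripper_force: 30.0
```

Emit:
play_rows(deltas=[[0,0,0,0,0,0],[0,0,0,0,0,0],[0,0,0,0,0,0],[0,0,0.01,0,0,0],[0,0,0.03,0,0,0],[0,0,0.05,0,0,0],[-0.02,0,0.05,0,0,0],[-0.02,0.05,0.05,0,0,0],[0,0.06,0,0,0,0],[0,0.06,0,0,0,0]], gripper=-0.43)

```text
clock: 35.65
tool_pos: [0.4134, -0.0564, 0.2297]
orientation: [-179.6, 0.1, -91.4]
force: [2.0, -0.1, -0.7]
opening: 0.0252
gripper_force: 0.0
```

```bash
python3 - <<'E'
from h import *
o=get_obs();print(o['tool_pos'].round(3),o['force'].round(1))
s=np.load('s0.npz');b,D,mb=snap('scene');a,Dt,m=snap('top')
for nm,img,d1,d0,cam,img0 in(('top',a,Dt,s['da'],m,s['a']),('scene',b,D,s['db'],mb,s['b'])):
    for t,dd,im in(('before',d0,img0),('now',d1,img)):
        P=pts(dd,cam);h=cv2.cvtColor(im,cv2.COLOR_BGR2HSV);k=cv2.inRange(h,np.array([100,120,50]),np.array([130,255,255]))>0
        k&=(P[...,2]>.085)&(P[...,2]<.13)&(abs(P[...,0]-.551)<.06)&(abs(P[...,1]+.187)<.065)
        q=P[k]; 
        if len(q)>50:
            c=np.linalg.lstsq(np.c_[q[:,:2]-[.551,-.187],np.ones(len(q))],q[:,2],rcond=None)[0]; print(nm,t,len(q),c.round(4))
E
```

```text
[ 0.413 -0.056  0.23 ] [ 2.  -0.1 -0.7]
top before 2550 [-0.0011  0.0017  0.0971]
top now 1849 [-0.0018  0.0009  0.0971]
scene before 1388 [ 0.0005 -0.0017  0.0984]
scene now 1103 [-0.0003  0.0015  0.0984]
```

The lid's top plane matches its shut state from the start (same height, slope within 0.001), and the arm is clear, so I'm handing in.

```bash
python3 -c "
from plant import *
print(close_job())"
```

```text
the job is handed in; nothing more can be done
None
```

I flipped the cassette and seated it filter-down between the pins with its cut corner at the red pin, lowered the lid until it was fully shut, and handed the job in at about 36 s; the hand-in gave no verdict.

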